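# Feed a badge carrier under the printer's leaf spring

## Task

Load the badge printer without lifting anything: with the fingertips, press the blue carrier down hard behind its yellow thumb bar so that the sprung bed sinks, and while pressing slide it under the red bar and the steel leaf spring until its nose is fully home against the printer head. Then press the green button right in and let it come back, leaving the carrier home. Keep all the other things where they are, including the grey spare carrier.

Things in the scene. Friction and masses are not known exactly. Their poses are not given: they have to be found in the camera images.
- feeder: Grey badge printer fixed to the table, 440 x 185 mm, with a straight feed track. Origin on the table surface, on the track's centre line at the throat's entry; local +x is the feed direction towards the printer head, y across, z up (sizes below in mm in this frame). Base plate 14 high, y -120 to 65. Bed side rails: x -225 to 0, inner faces y +-43, top 44. Head: box x 115 to 215, y +-62, 86 high.
- red_bar (a point): Centre of the top of the red bar across the track: x 5 to 30, underside 40 above the table, top 58, carried by side cheeks also 58 high (outer faces y +-55) that run on to the head. The fixed deck under bar and leaf spring is 28.5 high.
- stop (a point): The end stop: centre of the printer head's face at feeder x 115, where the carrier's nose ends.
- carrier: Loose blue plate, 180 (local x) x 80 x 8 mm, 0.07 to 0.18 kg, on the sprung bed between the rails, its x along the feeder's x. Origin at the centre of its underside, nose at x +90. Home: origin at feeder x 25. A yellow thumb bar across it at local x -45: 8 thick, 60 long, 12 high above the plate; it stays outside the red bar. It slides smoothly on bed, deck and spring (friction about 0.25).
- pad (a point): Where to press: middle of the flat pad behind the carrier's thumb bar, on its top face (carrier x -66; the pad runs from -49 to -90, full width).
- bed (a joint): Black sprung bed under the carrier (feeder x -218 to -3), in m: 0 = up (carrier's top 46 mm above the table, 6 mm too high for the red bar), 0.008 = fully down (carrier's top 38 mm). Pushes up with 6.4 N at 0, 12.8 N fully down; weights help by 1 to 2 N. Needs over 0.006 for the nose to pass under the bar. Once the nose is well under, it stays about 0.005 down by itself.
- leaf (a joint): Steel leaf spring just behind the red bar, hinged there, sloping down in the feed direction, tip 31 mm above the table at feeder x 81. Hinge angle in rad: 0 = hanging free, about 0.1 to 0.2 when the carrier lies beneath it. Its tip bears down with about 4 N.
- start (a joint): Green push button on the printer head, in m: 0 = out, 0.006 = fully in (5 N); springs back when released.
- start_top (a point): Centre of the top face of the green button (28 mm across, black collar 44 mm across), at feeder x 165, y 25, 104 mm above the table when out; pressed straight down.
- spool: orange thread spool, 32 mm across, 40 mm tall, standing on the printer's base plate beside the track; a bystander; origin at the centre of its underside.
- tin: small aluminium tin, 36 mm across, 22 mm tall, standing on the printer's base plate beside the track; a bystander; origin at the centre of its underside.
- mug: white ceramic mug, 76 mm across, 90 mm tall; a bystander; origin at the centre of its underside.
- tape: roll of amber packing tape, 90 mm across, 24 mm high, lying flat; a bystander; origin at the centre of its underside.
- stapler: red and black stapler, 130 x 34 x 46 mm; a bystander; origin at the centre of its underside.
- mouse: red computer mouse, 100 x 58 x 30 mm; a bystander; origin at the centre of its underside.
- spare: spare badge carrier, same shape as the blue one but grey with a black bar, lying on the table to the robot's right; a bystander; origin at the centre of its underside.
There are look-alikes about, which are no part of the job. Of the things shaped like the carrier, the blue one is meant.

How it is judged:
By the outcome, as a careful person would: the job done as asked, in the order asked, and still so for the second after the job is handed in, with the robot touching nothing.
It also fails if it takes over 46 s, if anything falls off the work surface, if the arm or the gripper's body presses on something with over 40 N, if the wrist force passes 120 N, or if a joint passes its speed limit or range.

## Robot

A 7-joint arm with a two-finger parallel gripper is mounted at the origin on the work surface. World frame = base frame: x ahead of the robot, y to its left, z up, the work surface at z = 0. Lengths are in m, angles in rad, forces in N, time in s.
With the tool pointing down it reaches from about 0.4 to 0.85 m from the base axis. Payload 4.5 kg.
Tool frame: the origin (TCP) lies midway between the tips of the shut fingers; the grasp point (between the pads) lies 19 mm behind it; y points along the fingers, z is the direction in which the jaws open and shut, and the axes are right-handed (so a half turn about y gives the same grasp; the last joint's range is limited). The gripper opens to 88 mm and grips with 3 to 60 N. Pads are 18 mm wide; open, the fingers measure 123 mm over their backs; the gripper's body (75 mm by 187 mm) begins 45 mm behind the grasp point.
Start: joints at [-1.084, 0.689, -0.195, 1.565, 0.157, 0.902, -0.215], TCP at [0.273, 0.562, 0.205] pointing down, gripper open.
Joint ranges: [-3.01, 3.01], [-0.46, 2.08], [-1.47, 1.51], [0.13, 2.56], [-1, 4.14], [0.04, 2.09], [-2.66, 2.66]. Speed limits (rad/s): [2.57, 2.57, 3.14, 3.14, 3.14, 3.14, 3.14].

## Interface

Orientations are given as a unit quaternion [x, y, z, w].
In Python, from plant import r, snapshot, get_calibration, job, boxes_of gives the robot as it stands. The module is installed in compiled form; this text tells all that it offers.
- The arm moves only by the shell command python3 -m handwheel 'ROWS' [OPENING] [FORCE]. ROWS is JSON, a list that holds one entry, the list of rows, each a list of 6 numbers: the shift along the tool's x, y, z as a fraction of full scale, then the turn, a rotation vector about the tool's x, y, z as a fraction of full scale. In form: [[[x, y, z, wx, wy, wz], ...]]. A call has 1 to 12 rows; each row is the pose to reach, as a shift and turn from the pose commanded when the call began, along the tool's axes at that moment, turning the shorter way round; what a row does not reach only later rows make up. Full scale, the value 1, is 100 cm for a shift and 180 degrees for a turn. A row lasts 1/12 s, in which the tool goes at most 41.7 mm and 7.16 degrees, less where a joint would pass 70% of its speed; a pose out of reach is approached as far as the arm can. A call with a number of a shift or a turn outside -1 to 1 is refused whole. A call with a gripper value outside its range is refused whole. OPENING is the opening, from -1 (shut) to 1 (fully open), set as the call begins (- or left out, the last holds). The fingers move at their own pace and stop on an object; FORCE is the grip in N (left out, the last holds). Time passes only in rows, so rows that repeat a pose let the fingers close. It gives the time, the measured TCP pose, the force and the opening at its end, in the units of the state.
- r.get_state(): the state, without advancing time (a new reading comes with each control period).
- snapshot(name): name is "scene" or "top"; returns the picture (480x640x3 uint8, red, green, blue); there is no depth.
- get_calibration(name): a dict with "fx", "fy", "cx", "cy" (pixels), "k1" (the pictures are not rectified: a ray, as slopes to the right and down, at radius r is drawn at 1 + k1 r^2 times it, then the intrinsics apply), "T" (4x4, takes a point from camera to world coordinates). Camera axes: x right, y down, z forward; pixel columns grow to the right and rows downward; lengths in m; the calibration is good to about 2 mm. A picture is of the moment at which its call begins. get_calibration takes no time and is no camera call.
- job.finish_job(): hands the job in, once; it reports no verdict.
Trained networks look in the newest picture that a camera, given by its name, has taken for a name from the list of things; names that differ only in an ending like _2 or _b are one class to them, and where a whole thing is asked for, a point or a joint stands for the part that bears it (a point fixed in the world has none). Each returns a list of dicts, best first, with "confidence" (0 to 1); they miss things now and then, are a little off and sometimes report something else, mostly with a low value. They report only what shows in the picture. A call takes as long as a camera call. They do not tell look-alikes from the thing itself.
- boxes_of(thing, camera): "bbox" ([left, top, right, bottom] in pixels, round what is visible of it).
The state is a dict: "clock": time; "q": joint angles; "qd": joint speeds; "joint_torque": joint torques, N m; "tool_pos": TCP position; "eef_rot": TCP orientation; "contact_force": force on the tool from outside, world axes, zero at the start; "moment": the same for the moment, N m; "opening": opening from 0.0 (shut) to 1.0 (fully open).
Only numpy, scipy, OpenCV 4.12 (cv2) and the standard library are available. Lean on these libraries where they do the work, as an engineer would, in place of code of your own. Each camera call takes 0.05 s, during which the arm holds its last target. There are 200 camera calls.

## Working session

There is one attempt and no reset: what is moved stays moved. The work goes in short steps, Python scripts to look and compute and a shell command to move; the robot and the scene stay as the last step left them, time stands still between calls to the robot, and variables do not carry over. Pictures are saved under pics/ and viewed, about 8 in all and at most 12, crops included, and the job is handed in when it is done.

```bash
mkdir -p pics
cat > h.py <<'E'
import numpy as np,cv2
from plant import r,snapshot,get_calibration,job,boxes_of
def snap(n,f):
    im=snapshot(n); cv2.imwrite(f'pics/{f}.png',im[:,:,::-1]); return im
def ray(n,u,v):
    c=get_calibration(n); K=np.array([[c['fx'],0,c['cx']],[0,c['fy'],c['cy']],[0,0,1.]])
    p=cv2.undistortPoints(np.array([[[u,v]]],float),K,np.array([c['k1'],0,0,0.]))[0,0]
    T=np.array(c['T']); return T[:3,3],T[:3,:3]@np.array([p[0],p[1],1])
def at(n,u,v,z):
    o,d=ray(n,u,v); return o+d*(z-o[2])/d[2]
def proj(n,P):
    c=get_calibration(n);T=np.array(c['T']);q=T[:3,:3].T@(np.array(P)-T[:3,3]);s=q[:2]/q[2]
    s=s*(1+c['k1']*(s@s));return np.array([c['fx']*s[0]+c['cx'],c['fy']*s[1]+c['cy']])
E
python3 - <<'E'
from h import *
for n in('scene','top'): snap(n,n+'0')
s=r.get_state();print(s['clock'],s['tool_pos'],s['eef_rot'],s['opening'])
for n in('scene','top'):
  c=get_calibration(n);print(n,c['fx'],c['k1'],np.round(c['T'],3).tolist())
  for t in('feeder','carrier','red_bar','pad','start_top','spare','spool','tin'):
    print(t,[(np.round(b['bbox']).tolist(),round(b['confidence'],2)) for b in boxes_of(t,n)[:3]])
E
```

```text
0.1 [0.27319237 0.56146191 0.20400661] [ 0.68962985 -0.15877324  0.15859452 -0.68851253] 0.996585291874577
scene 463.29159589708786 -0.016189849054125707 [[0.136, 0.696, -0.705, 1.261], [0.991, -0.097, 0.096, -0.082], [-0.002, -0.711, -0.703, 0.831], [0.0, 0.0, 0.0, 1.0]]
feeder [([208.0, 215.0, 416.0, 348.0], 0.7)]
carrier [([217.0, 202.0, 290.0, 227.0], 0.78), ([225.0, 256.0, 315.0, 299.0], 0.64), ([326.0, 190.0, 394.0, 224.0], 0.6)]
red_bar [([206.0, 216.0, 417.0, 351.0], 0.73)]
pad [([227.0, 254.0, 313.0, 304.0], 0.93), ([325.0, 192.0, 395.0, 225.0], 0.84), ([221.0, 200.0, 287.0, 228.0], 0.72)]
start_top [([367.0, 216.0, 382.0, 230.0], 0.58), ([451.0, 191.0, 484.0, 219.0], 0.58)]
spare [([108.0, 247.0, 146.0, 308.0], 0.92), ([325.0, 251.0, 350.0, 267.0], 0.45)]
spool [([321.0, 288.0, 336.0, 309.0], 0.51)]
tin [([263.0, 303.0, 283.0, 324.0], 0.72), ([64.0, 296.0, 128.0, 352.0], 0.56)]
top 590.4698158675835 -0.15928183789588707 [[-0.023, -0.995, 0.093, 0.375], [-1.0, 0.023, -0.004, 0.006], [0.001, -0.093, -0.996, 1.548], [0.0, 0.0, 0.0, 1.0]]
feeder [([231.0, 160.0, 414.0, 267.0], 0.97), ([134.0, 284.0, 168.0, 323.0], 0.47)]
carrier [([223.0, 295.0, 295.0, 336.0], 0.89), ([320.0, 190.0, 394.0, 234.0], 0.76), ([329.0, 300.0, 404.0, 336.0], 0.72)]
red_bar [([234.0, 162.0, 414.0, 268.0], 0.76)]
pad [([320.0, 192.0, 391.0, 239.0], 0.9), ([336.0, 299.0, 403.0, 336.0], 0.84), ([221.0, 293.0, 296.0, 339.0], 0.72)]
start_top [([253.0, 238.0, 263.0, 249.0], 0.67)]
spare [([462.0, 209.0, 500.0, 280.0], 0.83), ([232.0, 161.0, 412.0, 267.0], 0.69)]
spool [([300.0, 183.0, 317.0, 199.0], 0.63), ([139.0, 223.0, 172.0, 268.0], 0.42)]
tin [([341.0, 175.0, 361.0, 191.0], 0.72), ([321.0, 191.0, 390.0, 236.0], 0.26)]
```

View pics/scene0.png

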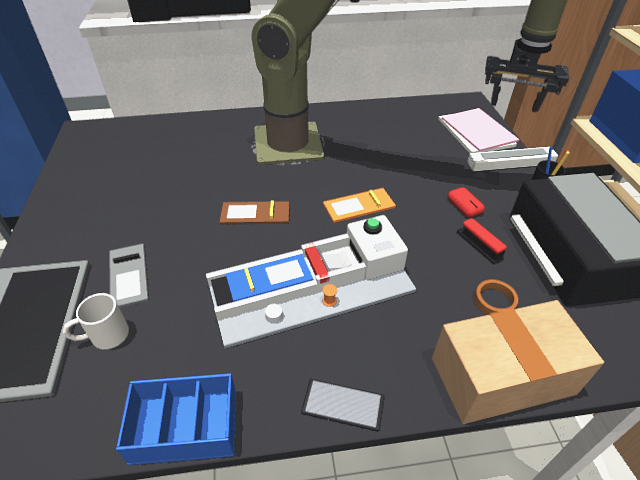

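View pics/top0.png

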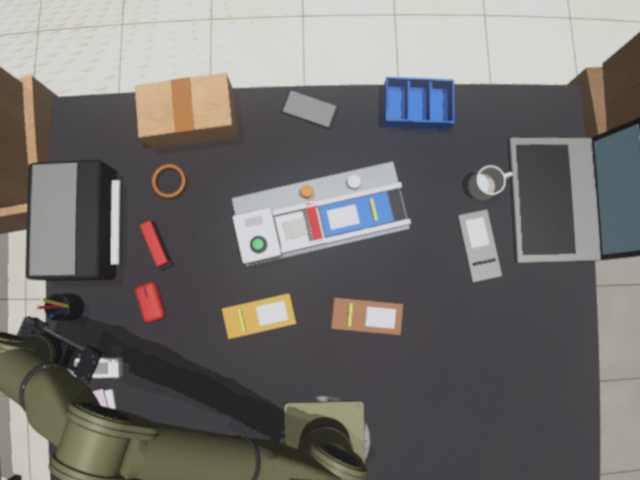

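Both pictures show the blue carrier in the feeder track (scene ~(268,277), top ~(357,214)). Its look-alikes are the orange carrier at top (258,316), the brown one at top (367,316), and the grey spare at top (480,245). I choose the blue one, which has the yellow bar at top (374,209), and check it in a close crop.

Run:
```python
import cv2
a=cv2.imread('pics/top0.png')[155:275,225:420];b=cv2.imread('pics/scene0.png')[210:350,200:420]
cv2.imwrite('pics/c1.png',cv2.resize(a,None,fx=4,fy=4,interpolation=cv2.INTER_CUBIC))
cv2.imwrite('pics/c2.png',cv2.resize(b,None,fx=3.6,fy=3.6,interpolation=cv2.INTER_CUBIC))
```

```text
(no output)
```

View pics/c1.png

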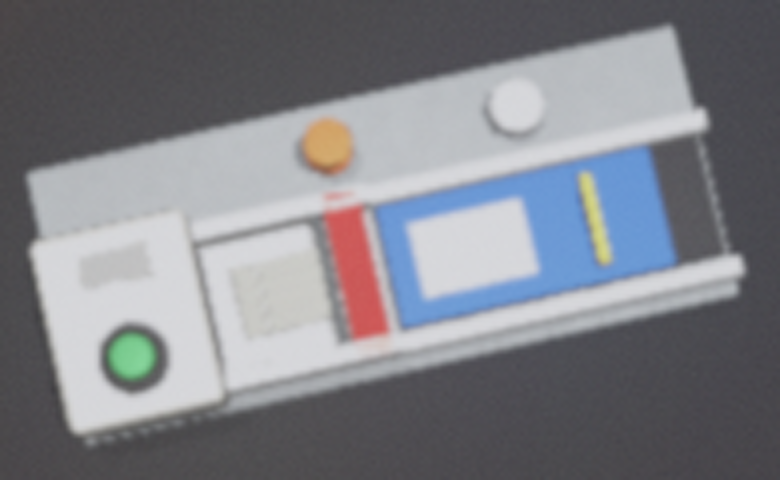

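View pics/c2.png

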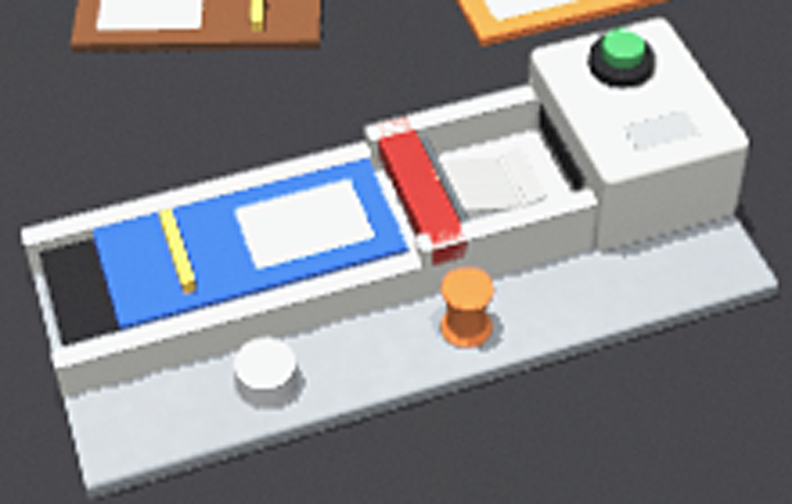

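```bash
cat > fit.py <<'E'
from h import *
from scipy.optimize import least_squares
F=[('top',132,356,165,25,104),('top',357,272,17.5,0,58),('top',28,172,215,-120,14),('top',672,27,-225,-120,14),
('top',32,245,215,-62,86),('top',182,212,115,-62,86),('top',222,402,115,62,86),('top',75,432,215,62,86),
('scene',625,47,165,25,104),('scene',90,490,-225,-120,14),('scene',778,285,215,-120,14),('scene',425,185,17.5,0,58)]
C=[('top',652,148,-90,-40,46),('top',676,265,-90,40,46),('top',403,328,90,40,46),('top',376,208,90,-40,46),
('scene',95,230,-90,40,46),('scene',120,328,-90,-40,46),('scene',408,250,90,-40,46),('scene',370,160,90,40,46)]
def px(n,a,b): return (225+(a+.5)/4-.5,155+(b+.5)/4-.5) if n=='top' else (200+(a+.5)/3.6-.5,210+(b+.5)/3.6-.5)
def W(p,x,y,z): c,s=np.cos(p[2]),np.sin(p[2]);return [p[0]+(c*x-s*y)/1e3,p[1]+(s*x+c*y)/1e3,z/1e3]
def res(p,L): return np.concatenate([proj(k[0],W(p,*k[3:]))-px(*k[:3]) for k in L])
p0=[.55,.05,1.4]
f=least_squares(res,p0,args=(F,),loss='soft_l1');c=least_squares(res,p0,args=(C,),loss='soft_l1')
print(f.x,np.round(res(f.x,F).reshape(-1,2),1).tolist());print(c.x,np.round(res(c.x,C).reshape(-1,2),1).tolist())
np.save('f.npy',f.x)
d=c.x[:2]-f.x[:2];R=np.array([[np.cos(f.x[2]),np.sin(f.x[2])],[-np.sin(f.x[2]),np.cos(f.x[2])]])
print('carrier in feeder mm',R@d*1e3)
for n,q in dict(pad=(0,0),bar=(17.5,0,58),btn=(165,25,104)).items():
  print(n,np.round(W(c.x,-66,0,46) if n=='pad' else W(f.x,*q),4))
from scipy.spatial.transform import Rotation as Ro
print(np.round(Ro.from_quat(r.get_state()['eef_rot']).as_matrix(),3))
E
python3 fit.py
```

```text
[ 0.56800093 -0.00242214  1.77631322] [[0.0, 0.2], [0.1, 0.2], [-0.7, 0.3], [0.2, -0.5], [-1.1, -0.6], [0.2, -1.3], [1.1, -0.7], [-1.3, 0.9], [-0.0, -0.0], [-1.1, -0.1], [1.3, -0.5], [-1.3, -1.2]]
[ 0.58727842 -0.09419106  1.76771064] [[-1.0, -0.4], [0.1, 0.3], [0.0, -0.3], [-0.0, -0.5], [-0.7, -0.3], [-0.2, -0.3], [0.4, -0.2], [-0.2, -0.3]]
carrier in feeder mm [-93.77172135  -0.14423391]
pad [ 0.6002 -0.1589  0.046 ]
bar [0.5644 0.0147 0.058 ]
btn [0.5099 0.154  0.104 ]
[[ 0.899 -0.     0.437]
 [-0.437  0.     0.899]
 [-0.    -1.     0.   ]]
```

The crop confirms the blue carrier, with its nose at about feeder x -4 and the yellow bar towards the rear. The fit residuals are about 1 px and the carrier lies parallel in the track. Next I work out the approach with the jaws across the track and the fingers shut.

```bash
cat > to.py <<'E'
import sys
from h import *
from scipy.spatial.transform import Rotation as Ro
# args: feeder x,y,z (mm) ; jaws across the track
p=np.load('f.npy');x,y,z=map(float,sys.argv[1:4]);c,s=np.cos(p[2]),np.sin(p[2])
P=np.array([p[0]+(c*x-s*y)/1e3,p[1]+(s*x+c*y)/1e3,z/1e3])
st=r.get_state();R=Ro.from_quat(st['eef_rot']);tz=-np.array([-s,c,0]);ty=np.array([0,0,-1.]);G=np.c_[np.cross(ty,tz),ty,tz]
d=P-st['tool_pos'];L=np.array([[c,s],[-s,c]])@(np.array(st['tool_pos'])[:2]-p[:2])*1e3
print('now feeder',L.round(1),'z',round(st['tool_pos'][2]*1e3,1),'F',np.round(st['contact_force'],1),'t',st['clock'])
print('row',R.inv().apply(d).round(4),((R.inv()*Ro.from_matrix(G)).as_rotvec()/np.pi).round(4))
E
python3 to.py -154 0 150
```

```text
now feeder [612.7 173.2] z 204.8 F [-0.4  0.4  0.2] t 0.9
row [ 0.6061  0.0547 -0.5005] [-0.      0.2904 -0.    ]
```

```bash
R='x'; python3 -m handwheel '[[[0.606,0.02,-0.5,0,0.29,0],[0.606,0.02,-0.5,0,0.29,0],[0.606,0.02,-0.5,0,0.29,0],[0.606,0.02,-0.5,0,0.29,0],[0.606,0.02,-0.5,0,0.29,0],[0.606,0.02,-0.5,0,0.29,0],[0.606,0.02,-0.5,0,0.29,0],[0.606,0.02,-0.5,0,0.29,0],[0.606,0.02,-0.5,0,0.29,0],[0.606,0.02,-0.5,0,0.29,0],[0.606,0.02,-0.5,0,0.29,0],[0.606,0.02,-0.5,0,0.29,0]]]' -1 20; python3 to.py -154 0 120
```

```text
clock: 1.9
tool_pos: [0.4817, 0.1056, 0.1922]
eef_rot: [-0.549, 0.445, -0.446, 0.549]
contact_force: [1.0, 0.1, 0.2]
opening: 0.118
now feeder [123.3  62.5] z 192.2 F [1.  0.1 0.2] t 1.9
row [0.2775 0.0722 0.0619] [-0.0002  0.0006 -0.0001]
```

```bash
python3 -m handwheel '[[[0.278,0.07,0.062,0,0,0],[0.278,0.07,0.062,0,0,0],[0.278,0.07,0.062,0,0,0],[0.278,0.07,0.062,0,0,0],[0.278,0.07,0.062,0,0,0],[0.278,0.07,0.062,0,0,0],[0.278,0.07,0.062,0,0,0],[0.278,0.07,0.062,0,0,0],[0.278,0.07,0.062,0,0,0],[0.278,0.07,0.062,0,0,0],[0.278,0.07,0.062,0,0,0]]]'; python3 to.py -155 0 70
python3 - <<'E'
from h import *
a=snap('top','t1')[145:285,235:435];b=snap('scene','s1')[180:340,190:390]
cv2.imwrite('pics/c3.png',np.hstack([cv2.resize(a,(400,320),interpolation=2),cv2.resize(b,(400,320),interpolation=2)])[:,:,::-1])
E
```

```text
clock: 2.82
tool_pos: [0.5987, -0.1497, 0.1222]
eef_rot: [-0.549, 0.445, -0.445, 0.55]
contact_force: [-0.3, 0.2, -1.0]
opening: 0.009
now feeder [-150.5    0. ] z 122.2 F [-0.3  0.2 -1. ] t 2.8167
row [0.0046 0.0522 0.    ] [-0.0001  0.0012 -0.0005]
```

View pics/c3.png

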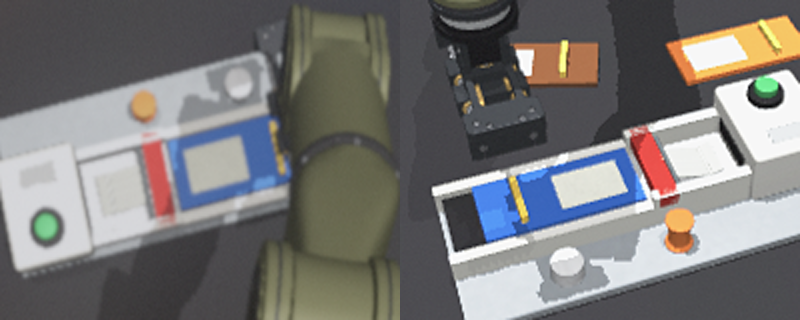

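The close pair shows the gripper shut above the rear of the track, with the carrier and bystanders unmoved. I check that the tips sit where the TCP projects, then go down to just above the pad.

```bash
python3 -c "
from h import *
u=proj('scene',r.get_state()['tool_pos']);print(u,'in crop',400+(u[0]-190)*2,(u[1]-180)*2)"
python3 -m handwheel '[[[0.006,0.054,0,0,0,0],[0.006,0.054,0,0,0,0],[0.006,0.054,0,0,0,0],[0.006,0.054,0,0,0,0],[0.006,0.054,0,0,0,0]]]'; python3 to.py -156 0 46
python3 - <<'E'
from h import *
b=snap('scene','s2')[180:340,190:390]
cv2.imwrite('pics/c4.png',cv2.resize(b,(750,600),interpolation=2)[:,:,::-1])
E
```

```text
[239.92905082 259.13249854] in crop 499.8581016457857 158.2649970871388
clock: 3.33
tool_pos: [0.6007, -0.1574, 0.0691]
eef_rot: [-0.549, 0.445, -0.446, 0.549]
contact_force: [0.6, -0.1, 0.3]
opening: 0.006
now feeder [-158.4   -0.3] z 69.1 F [ 0.6 -0.1  0.3] t 3.3333
row [-0.0024  0.0231 -0.0004] [-0.0004  0.0006  0.0001]
```

View pics/c4.png

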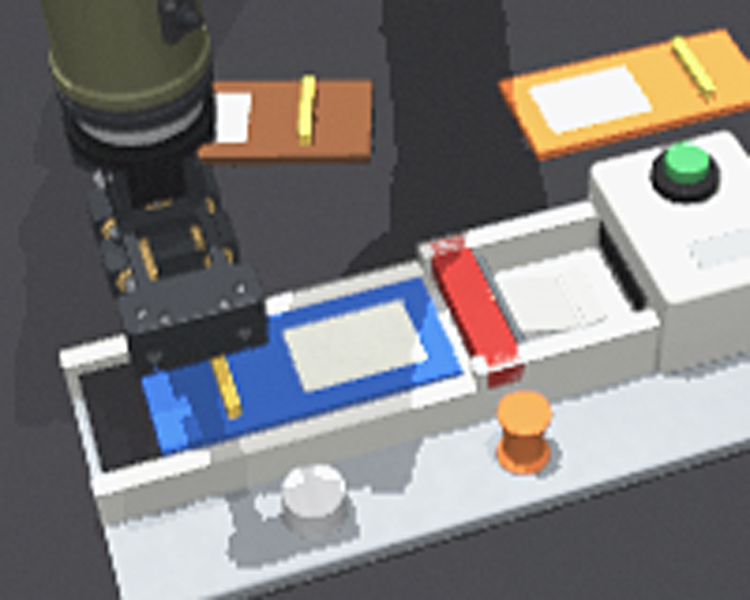

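The picture shows the gripper over the carrier's rear, behind the yellow bar at crop (228,388), with the tips hidden by the gripper body. Now I press down.

```bash
python3 -m handwheel '[[[0,0.02,0,0,0,0],[0,0.025,0,0,0,0],[0,0.029,0,0,0,0],[0,0.033,0,0,0,0],[0,0.033,0,0,0,0],[0,0.033,0,0,0,0]]]'; python3 to.py -156 0 38
```

```text
clock: 3.88
tool_pos: [0.6002, -0.1579, 0.0353]
eef_rot: [-0.549, 0.446, -0.446, 0.549]
contact_force: [-0.2, -0.4, 0.0]
opening: 0.005
now feeder [-158.8    0.2] z 35.3 F [-0.2 -0.4  0. ] t 3.8833
row [-0.0028 -0.0027  0.0002] [-0.0001  0.0004  0.    ]
```

No force at z 35 mm, which contradicts expectation, so I look.

Run:
```python
from h import *
from h import r
print(np.round(r.get_state()['joint_torque'],2))
b=snap('scene','s3')[200:320,190:350];a=snap('top','t3')[150:270,270:430]
cv2.imwrite('pics/c5.png',np.vstack([cv2.resize(x,(400,300),interpolation=2) for x in(a,b)])[:,:,::-1])
print([np.round(proj(n,r.get_state()['tool_pos'])) for n in('scene','top')], r.get_state()['contact_force'])
```

```text
[-3.000e-02 -5.603e+01  7.600e-01 -9.910e+00 -3.000e-02  4.000e-02
 -0.000e+00]
[array([241., 287.]), array([380., 209.])] [ 0.70249649 -0.66777746  0.21053781]
```

View pics/c5.png

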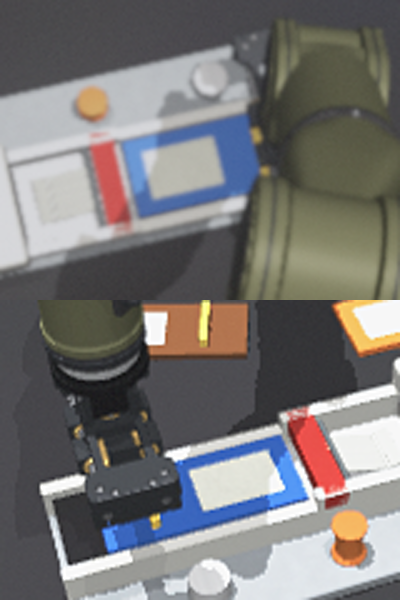

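```bash
python3 - <<'E'
from h import *
A=[cv2.imread(f'pics/{n}.png') for n in('scene0','s2','s3')]
for nm,(x0,y0,x1,y1) in dict(card=(264,258,308,290),nose=(285,252,318,285),bar=(303,243,330,282)).items():
  for i in(1,2):
    res=cv2.matchTemplate(A[i][y0-6:y1+6,x0-6:x1+6],A[0][y0:y1,x0:x1],cv2.TM_CCOEFF_NORMED);print(nm,i,cv2.minMaxLoc(res)[3],round(res.max(),3))
P=np.array(r.get_state()['tool_pos']);f=np.load('f.npy');c,s=np.cos(f[2]),np.sin(f[2])
for y in(-94,94):
  for z in(0,64):
    print(y,z,proj('scene',P+[-s*y/1e3,c*y/1e3,z/1e3]).round())
E
python3 -m handwheel '[[[0,0,0,0,0,0],[0,0,0,0,0,0]]]'; python3 -c "
from h import *
print(r.get_state()['joint_torque'])"
```

```text
card 1 (6, 6) 0.953
card 2 (6, 6) 0.948
nose 1 (6, 6) 0.955
nose 2 (6, 6) 0.954
bar 1 (6, 6) 0.96
bar 2 (6, 6) 0.958
-94 0 [251. 320.]
-94 64 [248. 301.]
94 0 [232. 257.]
94 64 [228. 238.]
clock: 4.15
tool_pos: [0.6002, -0.1579, 0.0353]
eef_rot: [-0.549, 0.446, -0.446, 0.549]
contact_force: [0.6, 0.5, -0.0]
opening: 0.002
[-1.25979655e-03 -5.64221478e+01  7.73323774e-01 -1.00220937e+01
 -2.86612945e-02  3.87569598e-02  4.15985915e-05]
```

Run:
```python
from h import *
P=np.array([.2735,.5615,.2045]);z=np.array([.437,.899,0])
for d in(-.044,0,.044):
  for h in(0,.03,.064): print(d,h,proj('scene',P+d*z+[0,0,h]).round())
a=cv2.imread('pics/scene0.png')[20:140,470:590];cv2.imwrite('pics/c6.png',cv2.resize(a,(600,600),interpolation=2))
```

```text
-0.044 0 [492. 115.]
-0.044 0.03 [495. 105.]
-0.044 0.064 [499.  93.]
0 0 [510. 118.]
0 0.03 [513. 108.]
0 0.064 [517.  95.]
0.044 0 [527. 121.]
0.044 0.03 [531. 110.]
0.044 0.064 [535.  98.]
```

View pics/c6.png

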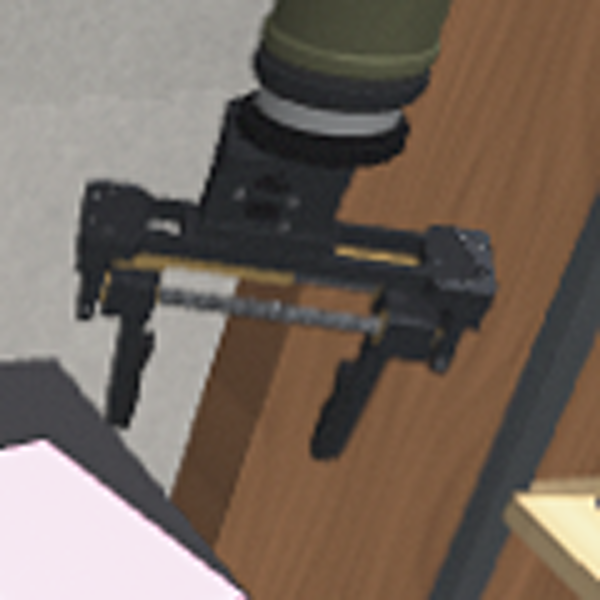

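The crop shows the open fingertips at scene (494,105) and (534,111). The reported TCP predicts (492,115) and (527,121). That means the real tips are about 28 mm above the reported TCP, which fits there being no contact yet. I'll go by touch, lowering in small steps and expecting contact at a reported z of about 18 mm.

```bash
python3 -m handwheel '[[[0,0.004,0,0,0,0],[0,0.008,0,0,0,0],[0,0.011,0,0,0,0],[0,0.011,0,0,0,0]]]'; python3 -m handwheel '[[[0,0.002,0,0,0,0],[0,0.004,0,0,0,0],[0,0.004,0,0,0,0]]]';  python3 -m handwheel '[[[0,0.002,0,0,0,0],[0,0.002,0,0,0,0]]]' | sed -n 2,4p
```

```text
clock: 4.48
tool_pos: [0.5993, -0.1577, 0.023]
eef_rot: [0.549, -0.446, 0.445, -0.549]
contact_force: [1.0, 0.2, 0.5]
opening: 0.004
clock: 4.73
tool_pos: [0.5997, -0.1578, 0.0195]
eef_rot: [0.549, -0.446, 0.445, -0.549]
contact_force: [-0.4, -0.2, 0.3]
opening: 0.005
tool_pos: [0.5999, -0.1578, 0.0177]
eef_rot: [0.549, -0.446, 0.446, -0.549]
contact_force: [-0.1, 0.5, -0.5]
```

```bash
for i in 1; do python3 -m handwheel '[[[0,0.002,0,0,0,0],[0,0.002,0,0,0,0]]]' | sed -n 2,4p; python3 -m handwheel '[[[0,0.002,0,0,0,0],[0,0.002,0,0,0,0]]]' | sed -n 2,4p; python3 -m handwheel '[[[0,0.002,0,0,0,0],[0,0.002,0,0,0,0]]]' | sed -n 2,4p; done
```

```text
tool_pos: [0.5999, -0.1578, 0.0157]
eef_rot: [0.549, -0.446, 0.446, -0.549]
contact_force: [-0.4, -0.1, -0.1]
tool_pos: [0.5998, -0.1578, 0.0137]
eef_rot: [0.549, -0.446, 0.446, -0.549]
contact_force: [-0.5, 0.2, 0.5]
tool_pos: [0.6002, -0.1579, 0.0122]
eef_rot: [-0.549, 0.446, -0.446, 0.549]
contact_force: [-0.7, 0.1, 5.7]
```

Contact at a reported z of about 12.5 mm gives a tip offset of about 33 mm, consistent with the pad at 46 mm. Now I press to the bottom.

```bash
python3 -m handwheel '[[[0,0.002,0,0,0,0],[0,0.004,0,0,0,0],[0,0.004,0,0,0,0]]]'| sed -n 2,4p; python3 -m handwheel '[[[0,0.002,0,0,0,0],[0,0.004,0,0,0,0],[0,0.004,0,0,0,0]]]'| sed -n 2,4p
python3 -m handwheel '[[[0,0.001,0,0,0,0],[0,0.002,0,0,0,0],[0,0.002,0,0,0,0]]]'| sed -n 2,4p
```

```text
tool_pos: [0.6004, -0.158, 0.0087]
eef_rot: [-0.549, 0.445, -0.446, 0.549]
contact_force: [-2.0, 0.8, 8.6]
tool_pos: [0.6006, -0.158, 0.0051]
eef_rot: [-0.549, 0.445, -0.446, 0.549]
contact_force: [-2.7, 0.9, 10.7]
tool_pos: [0.6007, -0.1581, 0.0044]
eef_rot: [-0.549, 0.445, -0.446, 0.549]
contact_force: [-3.6, 1.1, 17.7]
```

```bash
python3 -m handwheel '[[[0,0.001,0,0,0,0],[0,0.002,0,0,0,0],[-0.004,0.002,0,0,0,0],[-0.008,0.002,0,0,0,0],[-0.012,0.002,0,0,0,0],[-0.016,0.002,0,0,0,0],[-0.02,0.002,0,0,0,0],[-0.024,0.002,0,0,0,0],[-0.028,0.002,0,0,0,0],[-0.03,0.002,0,0,0,0]]]'| sed -n 2,4p;python3 to.py -100 0 5
python3 - <<'E'
from h import *
b=snap('scene','s4')[210:330,200:360]
cv2.imwrite('pics/c7.png',cv2.resize(b,(640,480),interpolation=2)[:,:,::-1])
E
```

```text
tool_pos: [0.5984, -0.133, 0.0044]
eef_rot: [-0.548, 0.442, -0.45, 0.549]
contact_force: [0.8, -5.6, 24.1]
now feeder [-134.    -3.1] z 4.4 F [ 0.8 -5.6 24.1] t 6.9833
row [-0.034  -0.0009 -0.0032] [-0.0028 -0.0003  0.0025]
```

View pics/c7.png

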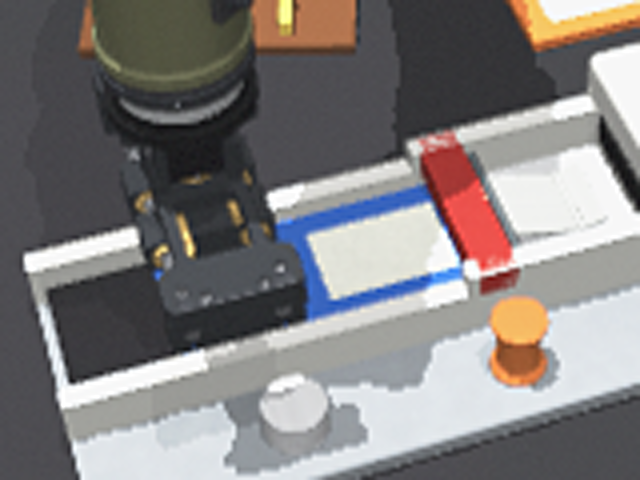

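The crop shows the carrier's nose under the red bar at about (450,215), with the bed down and the bystanders in place. I keep sliding.

```bash
python3 -m handwheel '[[[-0.005,0,-0.001,0,0,0],[-0.011,0,-0.002,0,0,0],[-0.017,0,-0.002,0,0,0],[-0.023,0,-0.002,0,0,0],[-0.029,0,-0.002,0,0,0],[-0.035,0,-0.002,0,0,0],[-0.041,0,-0.002,0,0,0],[-0.047,0,-0.002,0,0,0],[-0.053,0,-0.002,0,0,0],[-0.059,0,-0.002,0,0,0],[-0.065,0,-0.002,0,0,0],[-0.07,0,-0.002,0,0,0]]]'| sed -n 2,4p;python3 to.py -36 0 5
```

```text
tool_pos: [0.5834, -0.0662, 0.0041]
eef_rot: [-0.547, 0.442, -0.452, 0.549]
contact_force: [1.5, -7.7, 23.7]
now feeder [-65.6  -2.1] z 4.1 F [ 1.5 -7.7 23.7] t 8.0333
row [-0.0296 -0.0012 -0.0021] [-0.0035 -0.0008  0.003 ]
```

```bash
python3 -m handwheel '[[[-0.005,0,-0.001,0,0,0],[-0.01,0,-0.001,0,0,0],[-0.015,0,-0.001,0,0,0],[-0.02,0,-0.001,0,0,0],[-0.023,0,-0.001,0,0,0],[-0.026,0,-0.001,0,0,0],[-0.026,0,-0.001,0,0,0]]]'| sed -n 2,4p;python3 to.py -36 0 5; python3 -m handwheel '[[[-0.003,0,0,0,0,0],[-0.006,0,0,0,0,0],[-0.006,0,0,0,0,0]]]'| sed -n 2,4p;python3 to.py -36 0 5
```

```text
tool_pos: [0.5766, -0.0387, 0.0039]
eef_rot: [-0.547, 0.442, -0.45, 0.55]
contact_force: [0.6, -5.1, 23.8]
now feeder [-37.3  -1. ] z 3.9 F [ 0.6 -5.1 23.8] t 8.6167
row [-0.0012 -0.0011 -0.001 ] [-0.0032 -0.0003  0.0021]
tool_pos: [0.5761, -0.0368, 0.004]
eef_rot: [-0.547, 0.442, -0.453, 0.548]
contact_force: [2.6, -11.8, 22.5]
now feeder [-35.3  -0.9] z 4.0 F [  2.6 -11.8  22.5] t 8.8667
row [ 0.0007 -0.001  -0.0009] [-0.0034 -0.0012  0.0035]
```

```bash
python3 -m handwheel '[[[-0.003,0,0,0,0,0],[-0.006,0,0,0,0,0],[-0.006,0,0,0,0,0],[-0.006,0,0,0,0,0]]]'| sed -n 2,4p;python3 to.py -36 0 5
```

```text
tool_pos: [0.576, -0.0369, 0.0041]
eef_rot: [0.547, -0.441, 0.456, -0.546]
contact_force: [5.3, -20.6, 19.6]
now feeder [-35.4  -0.8] z 4.1 F [  5.3 -20.6  19.6] t 9.2
row [ 0.0006 -0.0009 -0.0008] [-0.0037 -0.0027  0.0056]
```

Solid stop: 20 N with no further travel, at the predicted place. I ease the push, lift straight up and look.

```bash
python3 -m handwheel '[[[0.003,0,0,0,0,0],[0.006,0,0,0,0,0],[0.007,-0.004,0,0,0,0],[0.007,-0.01,0,0,0,0],[0.007,-0.02,0,0,0,0],[0.007,-0.04,0,0,0,0],[0.007,-0.07,0,0,0,0],[0.007,-0.1,0,0,0,0],[0.007,-0.13,0,0,0,0],[0.007,-0.13,0,0,0,0]]]'| sed -n 2,4p;python3 to.py 165 25 95
python3 - <<'E'
from h import *
b=snap('scene','s5')[200:340,200:420]
cv2.imwrite('pics/c8.png',cv2.resize(b,(792,504),interpolation=2)[:,:,::-1])
E
```

```text
tool_pos: [0.574, -0.0305, 0.1353]
eef_rot: [-0.547, 0.443, -0.449, 0.551]
contact_force: [0.0, 0.0, -0.2]
now feeder [-28.7  -0.1] z 135.3 F [ 0.   0.  -0.2] t 10.0333
row [-0.1938  0.0396 -0.0253] [-0.0031  0.0003  0.0006]
```

View pics/c8.png

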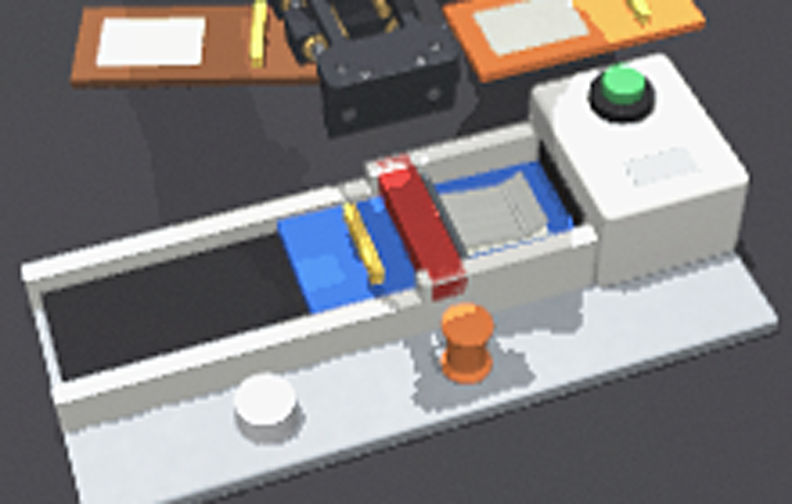

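The crop shows the blue nose at the head face (~(575,215)), the leaf on top of it, and the thumb bar just outside the red bar. The spool and tin are unmoved. I check the carrier's pose by number and go over the button (tip offset 33 mm, so contact expected at a reported z of about 71 mm).

```bash
python3 - <<'E'
from h import *
f=np.load('f.npy');c,s=np.cos(f[2]),np.sin(f[2])
for a,b,z in((278,222,41),(310,314,41),(346,206,53),(378,280,53)):
  P=at('scene',200+(a+.5)/3.6-.5,200+(b+.5)/3.6-.5,z/1e3)[:2]-f[:2]; print((np.array([[c,s],[-s,c]])@P*1e3).round(1))
E
python3 -m handwheel '[[[-0.04,0,-0.005,0,0,0],[-0.08,0,-0.01,0,0,0],[-0.12,0,-0.015,0,0,0],[-0.16,0,-0.02,-0.003,0,0],[-0.194,0.01,-0.025,-0.003,0,0],[-0.194,0.03,-0.025,-0.003,0,0],[-0.194,0.045,-0.025,-0.003,0,0],[-0.194,0.05,-0.025,-0.003,0,0],[-0.194,0.05,-0.025,-0.003,0,0]]]'| sed -n 2,4p;python3 to.py 165 25 71
python3 - <<'E'
from h import *
b=snap('scene','s6')[160:280,310:470]
cv2.imwrite('pics/c9.png',cv2.resize(b,(640,480),interpolation=2)[:,:,::-1])
E
```

```text
[-64.3  40.8]
[-67.  -37.9]
[-22.2  28.7]
[-22.7 -36. ]
tool_pos: [0.5042, 0.1537, 0.0781]
eef_rot: [0.553, -0.449, 0.443, -0.545]
contact_force: [0.4, -0.3, 0.4]
now feeder [165.9  30.6] z 78.1 F [ 0.4 -0.3  0.4] t 10.8333
row [0.0009 0.007  0.0057] [0.0044 0.0004 0.0003]
```

View pics/c9.png

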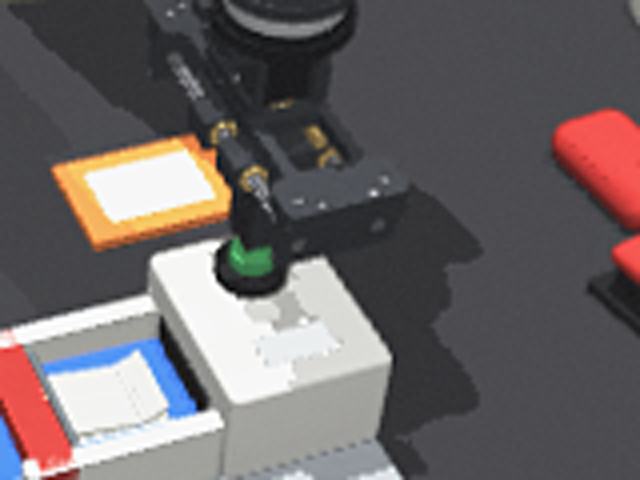

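The rear edge at feeder x of about -65.6 puts the carrier origin at about 24.4, so it is home. The crop shows the finger directly above the green button at (250,250), 5 mm off in y. I correct that and press.

```bash
python3 -m handwheel '[[[0,0,0.0055,0.004,0,0],[0,0.003,0.0055,0.004,0,0],[0,0.006,0.0055,0.004,0,0],[0,0.006,0.0055,0.004,0,0]]]'| sed -n 2,4p;python3 to.py 165 25 71;python3 -m handwheel '[[[0,0.002,0,0,0,0],[0,0.004,0,0,0,0],[0,0.004,0,0,0,0]]]'| sed -n 2,4p;python3 -m handwheel '[[[0,0.002,0,0,0,0],[0,0.004,0,0,0,0],[0,0.004,0,0,0,0]]]'| sed -n 2,4p
```

```text
tool_pos: [0.5118, 0.1554, 0.0741]
eef_rot: [-0.548, 0.445, -0.447, 0.55]
contact_force: [-0.1, 0.0, 1.0]
now feeder [165.9  22.8] z 74.1 F [-0.1  0.   1. ] t 11.2167
row [ 0.0009  0.0031 -0.0022] [-0.0014  0.0003 -0.    ]
tool_pos: [0.5118, 0.1554, 0.0701]
eef_rot: [-0.548, 0.445, -0.447, 0.55]
contact_force: [0.8, -1.4, 3.2]
tool_pos: [0.5119, 0.1554, 0.0682]
eef_rot: [-0.547, 0.445, -0.447, 0.55]
contact_force: [-2.6, -1.3, 22.8]
```

Contact at about 74, a solid stop at 68.2, so the full 6 mm travel with 23 N. Now I release and retreat.

```bash
python3 -m handwheel '[[[0,0.001,0,0,0,0],[0,0.001,0,0,0,0],[0,-0.005,0,0,0,0],[0,-0.015,0,0,0,0],[0,-0.04,0,0,0,0],[0,-0.07,0,0,0,0],[0,-0.1,0,0,0,0],[-0.04,-0.12,0,0,0,0],[-0.08,-0.12,0,0,0,0],[-0.12,-0.12,0,0,0,0],[-0.16,-0.12,0,0,0,0],[-0.16,-0.12,0,0,0,0]]]'| sed -n 1,4p
python3 - <<'E'
from h import *
a=snap('top','t7')
A=cv2.imread('pics/top0.png')[:,:,::-1]
b=snap('scene','s7')
cv2.imwrite('pics/c10.png',np.vstack([cv2.resize(a[140:340,120:520],(600,300)),cv2.resize(b[190:350,100:420],(600,300))])[:,:,::-1])
S=cv2.imread('pics/scene0.png')[:,:,::-1]
for t,(x0,y0,x1,y1) in dict(spare=(105,243,150,310),mug=(62,290,132,355),tape=(470,275,522,318),mouse=(444,184,488,220),stapler=(452,214,510,262),spool=(318,282,342,312),tin=(260,300,288,326)).items():
  m=cv2.matchTemplate(b[y0-6:y1+6,x0-6:x1+6].copy(),S[y0:y1,x0:x1].copy(),cv2.TM_CCOEFF_NORMED);print(t,cv2.minMaxLoc(m)[3],round(m.max(),3))
E
```

```text
clock: 12.72
tool_pos: [0.473, 0.3237, 0.1857]
eef_rot: [-0.55, 0.444, -0.44, 0.554]
contact_force: [-0.7, 1.0, -0.0]
spare (6, 6) 0.999
mug (6, 6) 0.999
tape (6, 6) 0.999
mouse (6, 6) 0.973
stapler (6, 6) 0.947
spool (6, 6) 0.999
tin (6, 6) 0.998
```

View pics/c10.png

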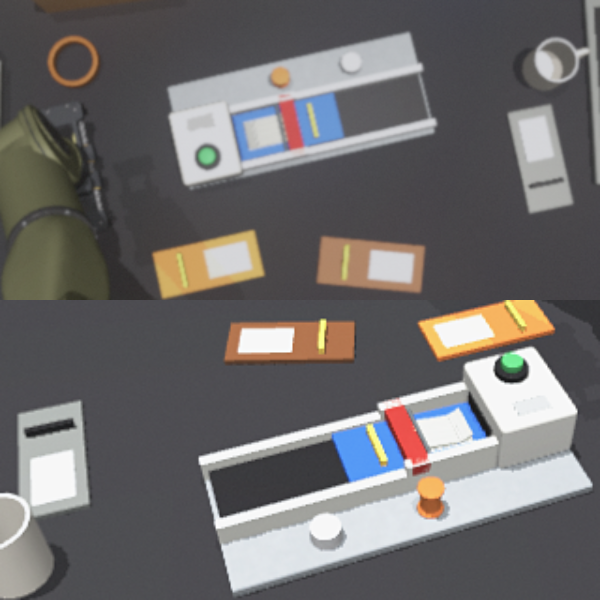

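The pictures show the carrier home against the head, the button out again, everything else unmoved, and the arm clear. I hand in.

```bash
python3 -c "
from plant import job
print(job.finish_job())"
```

```text
the job is handed in; nothing more can be done
None
```

The blue carrier is home in the printer and the green button has been pressed in and released. I handed the job in at about 12.8 s; it reports no verdict.

- **Carrier:** I pressed it down behind the yellow bar until the bed bottomed, about 8 mm with 18–24 N. I then slid it under the red bar and leaf spring until it stopped solid at 20 N. After I lifted off, its origin measured about feeder x 24.4, against 25 for home, which is within measuring error. I did not re-measure it after the button press, but the last pictures show it still at the head.
- **Button:** it travelled the full 6 mm to a solid stop at 23 N. The last pictures show it out again.
- **Other things:** image matching shows no shift of the grey spare, mug, tape, mouse, stapler, spool or tin. The arm was clear of everything and the contact force read about zero.

**One disagreement:** the real fingertips are about 30–33 mm above the reported TCP, both in the picture and by touch on the pad and button. I found this when pressing at the expected height gave no force, so I set heights by contact after that.

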